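Block up and clamp a lift table with the stop spacer that fits

ROBOT

A 7-joint arm with a two-finger parallel gripper is mounted at the origin on a cart in front of the work surface, level with it; the furniture and walls round the work are solid. World frame = base frame: x ahead of the robot, y to its left, z up, the work surface at z = 0. Lengths are in m, angles in rad, forces in N, time in s.
With the tool pointing down it reaches from about 0.35 to 0.9 m from the base axis. Payload 19.9 kg.
Tool frame: the origin (TCP) lies at the very end of the fingers, on their centre line; the grasp point (between the pads) lies 19 mm behind it (tcp_to_grasp is the z of the grasp point in the tool frame, in m); z points along the fingers, y is the line along which they close (so a half turn about z gives the same grasp; the last joint's range is limited). The gripper opens to 85 mm and grips with 20 to 120 N. Pads are 22 mm wide; open, the fingers measure 114 mm over their backs; the gripper's body (76 mm by 85 mm) begins 54 mm behind the grasp point. The pads swing forward as they close: fully open they stand 13 mm farther back than shut.
Start: joints at [1.06, 0.417, -0.01, 1.614, 0.005, 1.111, -0.053], TCP at [0.283, -0.557, 0.231] pointing down, gripper open.
Joint ranges: [-2.81, 2.81], [-0.39, 2.02], [-1.27, 1.25], [0.06, 2.57], [-1.19, 4.33], [0.19, 2], [-2.82, 2.82]. Speed limits (rad/s): [1.89, 1.89, 2.39, 2.39, 3.01, 3.01, 3.01].

INTERFACE

Orientations are given as [roll, pitch, yaw] about the fixed x, y, z axes, in that order (R = Rz(yaw) Ry(pitch) Rx(roll)).
In Python, from rig import * gives the robot as it stands.
- The arm moves only by the tool step_arm, never from a script. Its argument "plan" is a list of rows, each a list of 7 numbers: the turn, a rotation vector about the tool's x, y, z in degrees, then the shift along the tool's x, y, z in m, then the closure in counts, from 0 (fully open) to 255 (shut). In form: [[rx, ry, rz, dx, dy, dz, gripper], ...]. A call has 1 to 12 rows; each row is the pose to reach, as a shift and turn from the pose commanded when the call began, along the tool's axes at that moment; what a row does not reach only later rows make up. A row lasts 1/10 s, in which the tool goes at most 50 mm and 8.59 degrees, less where a joint would pass 70% of its speed; a pose out of reach is approached as far as the arm can. A call with a gripper value outside its range is refused whole. The fingers move at their own pace and stop on an object; "newtons" is the grip in N (left out, the last holds). Time passes only in rows, so rows that repeat a pose let the fingers close. It gives the time, the measured TCP pose, the force, the opening and the grip force at its end, in the units of the state.
- get_obs(): the state, without advancing time (a new reading comes with each control period).
- read_camera(name): name is "scene" or "top"; returns (picture, depth): 384x512x3 uint8, red, green, blue; 384x512 float32, m along the optical axis (not along the pixel's ray), 0 where there is no reading.
- get_calibration(name): a dict with "fx", "fy", "cx", "cy" (pixels), "position" and "rotation" of the camera in the world. Camera axes: x right, y up, looking along -z (the intrinsics and any distortion apply to the point x, -y, -z); pixel columns grow to the right and rows downward; lengths in m; the calibration is good to about 2 mm. A picture is of the moment at which its call begins. get_calibration takes no time and is no camera call.
- hand_in(): hands the job in; it is judged then, once.
Trained networks look in the newest picture that a camera, given by its name, has taken for a name from the list of things; names that differ only in an ending like _2 or _b are one class to them, and where a whole thing is asked for, a point or a joint stands for the part that bears it (a point fixed in the world has none). Each returns a list of dicts, best first, with "confidence" (0 to 1); they miss things now and then, are a little off and sometimes report something else, mostly with a low value. They report only what shows in the picture. A call takes as long as a camera call.
- look_for(camera, label): "at" ([row, column] as shares, 0 to 1, of the picture: columns of its width, rows of its height, amid what is visible of it).
- landmark_of(camera, label): "at" ([row, column] as shares, 0 to 1, of the picture: columns of its width, rows of its height: a listed point, or the origin of a listed thing).
The state is a dict: "time_s": time; "joints": joint angles; "joint_velocities": joint speeds; "effort": joint torques, N m; "tcp_pos": TCP position; "ee_rot": TCP orientation; "force": force on the tool from outside, world axes, zero at the start; "ft_torque": the same for the moment, N m; "finger_gap": opening from 0.0 (shut) to 1.0 (fully open); "grip_force": force on a finger pad.
Only numpy, scipy, OpenCV 4.12 (cv2) and the standard library are available. Lean on these libraries where they do the work, as an engineer would, in place of code of your own. Each camera call takes 0.05 s, during which the arm holds its last target. There are 200 camera calls.

TASK

The lift table of the test stand is set to height, but nothing supports it yet. Try the three spacers in the lanes in front of it, drawing back clear of the rail any that will not do, and push the thickest one that goes under the table's front rail fully home against its stop; then swing the orange clamp lever all the way over to the right to pin it. Only then slide the gold case back between its guides until it is up against the black contact block; leave the other things on the bench alone.

Things in the scene. Friction and masses are not known exactly. Their poses are not given: they have to be found in the camera images.
- stand_base: Grey ground plate of the test stand, fixed, 293 x 232 x 14 mm, x -118 to +175 mm. x points from the front of the stand (robot side) to its back, z up. Origin on the bench top, below the front face of the rail, on the stand's middle line. Four steel posts (tops at z 94 mm) at x 62 and 140, y +-85 mm guide the table.
- lane_stop (a point): Middle of the end stop of the spacer lanes: x 36, y 0, z 14 mm in stand_base. Three lanes (43 mm wide between ribs 6 mm high) run along x on the plate's top (z 14 mm), centre lines at y +66, 0 and -66 mm, from x -108 mm under the rail to the end stop (8 mm high, across all lanes).
- lift_table: Aluminium lift table, top face 42 mm above its origin, rigid; its height differs from run to run. Axes as stand_base; origin directly above that of stand_base, at the height of the rail's underside (clamp open). On top, two black guides along x (inner faces at y +-60.5 mm, 16 mm high, x 14 to 160 mm) lead to the black contact block (front face at x 160 mm, 34 mm high, 90 mm wide).
- front_rail: Dark steel rail with a yellow stripe under the front edge of the table, 206 mm wide (y), 30 mm deep (x 0 to 30 mm) and 26 mm high; origin in its underside, at the middle of its front face. The gap below it over the ground plate is between 10 and 16 mm. Swinging the clamp lever over presses it down by up to 3.2 mm, in step with the lever, against whatever lies below (sprung, about 8 to 14 N).
- rail_mouth (a point): Point fixed to the lift table: lower front edge of the rail with the clamp open, middle of the stand: the height of the gap's upper side.
- clamp_lever (a joint): Cam handle with an orange grip on the table's right-hand ear. It turns about a vertical axis: 0 = open, pointing straight to the front of the stand (-x of stand_base); 1.57 = end of its travel, clamped, pointing straight to the right (-y). It goes counter-clockwise seen from above, stays where it is left, and takes about 2 to 3 N at the grip.
- lever_grip (a point): Point on the middle of the orange grip (18 mm thick, 50 mm long), 70 mm from the lever's axis; the grip's bar lies level.
- lever_hub (a point): Point on the lever's vertical axis at the height of the grip; fixed to the table at x 20, y -140 mm.
- case_centre (a point): Centre of the gold plastic case (92 mm along the stand's x, 115 mm along y, 42 mm high, 0.16 kg), which stands on the table between the two guides, some 40 to 52 mm short of the contact block; the lower 9 mm of its sides are set in by 6 mm.
- case_home (a point): Where the case's centre is when the case is right up against the contact block (x 114 mm, on the middle line of the table).
- spacer_red: Steel stop spacer, 85 (x) x 40 x 14 mm, 0.25 kg, flat in one of the lanes, far end 10 to 25 mm short of the rail. Origin: middle of underside; x towards the rail. Its red tab (26 mm wide, 10 mm thick) stands flush on the near end, to 50 mm above the underside: one upright face to push at x -42.5 mm; behind the tab a finger can hook it back. Home, its far end meets the end stop and its origin is at x -6.5 mm in stand_base.
- spacer_red_top (a point): Middle of the upper face of the bar of the red spacer, 14 mm above its underside.
- spacer_yellow: Steel stop spacer, 85 (x) x 40 x 12 mm, 0.25 kg, flat in one of the lanes, far end 10 to 25 mm short of the rail. Origin: middle of underside; x towards the rail. Its yellow tab (26 mm wide, 10 mm thick) stands flush on the near end, to 50 mm above the underside: one upright face to push at x -42.5 mm; behind the tab a finger can hook it back. Home, its far end meets the end stop and its origin is at x -6.5 mm in stand_base.
- spacer_yellow_top (a point): Middle of the upper face of the bar of the yellow spacer, 12 mm above its underside.
- spacer_blue: Steel stop spacer, 85 (x) x 40 x 10 mm, 0.25 kg, flat in one of the lanes, far end 10 to 25 mm short of the rail. Origin: middle of underside; x towards the rail. Its blue tab (26 mm wide, 10 mm thick) stands flush on the near end, to 50 mm above the underside: one upright face to push at x -42.5 mm; behind the tab a finger can hook it back. Home, its far end meets the end stop and its origin is at x -6.5 mm in stand_base.
- spacer_blue_top (a point): Middle of the upper face of the bar of the blue spacer, 10 mm above its underside.
- black_tape: Bystander: roll of black tape lying flat, 70 mm across, 20 mm high. Origin under its middle.
- brush: Bystander: small brush with a wooden handle, 152 mm long. Origin under its middle.
- cutters: Bystander: side cutters with yellow grips, 155 mm long. Origin under its middle.
- gold_case: The gold case itself; origin in the middle of its underside, 21 mm below case_centre.

How it is judged:
By the outcome, as a careful person would: the job done as asked, in the order asked, and still so for the second after the job is handed in, with the robot touching nothing.
It also fails if it takes over 64 s, if anything falls off the work surface, if the arm or the gripper's body presses on something with over 40 N, if the wrist force passes 120 N, or if a joint passes its speed limit or range.

## Working session

There is one attempt and no reset: what is moved stays moved. The work goes in short steps, Python scripts to look and compute and a tool call to move; the robot and the scene stay as the last step left them, time stands still between calls to the robot, and variables do not carry over. Pictures are saved under pics/ and viewed, at most 10 in all, crops included, and the job is handed in when it is done.

Besides the shell and the picture viewer there is one more tool, called after "Request:" as a command line: name --pt "numbers of a row" for each row, then --argument value for the rest. step_arm: Moves the arm, as the interface text tells. Its arguments: {"type":"object","properties":{"plan":{"type":"array"},"newtons":{"type":"number"}},"required":["plan"]}

```bash
mkdir -p pics; ls
cat > h.py <<'E'
from rig import *
import numpy as np, cv2
def ray(cam,at):
    c=get_calibration(cam); u=at[1]*512; v=at[0]*384
    d=np.array([(u-c['cx'])/c['fx'],-(v-c['cy'])/c['fy'],-1.0])
    return np.array(c['position']),np.array(c['rotation']),d
def dep(cam,at,D):
    p,R,d=ray(cam,at); v=int(at[0]*384);u=int(at[1]*512)
    w=D[max(v-1,0):v+2,max(u-1,0):u+2]; w=w[w>0]
    return p+R@(d*np.median(w)) if w.size else None
def atz(cam,at,z):
    p,R,d=ray(cam,at); d=R@d; return p+d*(z-p[2])/d[2]
def save(cam,name,s=1.5):
    im,D=read_camera(cam); cv2.imwrite('pics/'+name,cv2.resize(im[:,:,::-1],None,fx=s,fy=s)); return im,D
E
python3 - <<'E'
from h import *
print(get_obs())
for c in("scene","top"):
    im,D=save(c,c+'0.png'); k=get_calibration(c); print(c,{a:np.round(b,3).tolist() if not isinstance(b,str) else b for a,b in k.items()})
    for n in ["stand_base","lane_stop","lift_table","front_rail","rail_mouth","lever_grip","lever_hub","case_centre","case_home","spacer_red","spacer_yellow","spacer_blue","spacer_red_top","spacer_yellow_top","spacer_blue_top"]:
        for r in landmark_of(c,n)[:1]:
            q=dep(c,r['at'],D); print(n,round(r['confidence'],2),np.round(r['at'],3),None if q is None else q.round(3))
E
```

```text
pics
{'time_s': 0.0, 'joints': array([ 1.05953248,  0.41799154, -0.01029156,  1.61416903,  0.00468222,
        1.11070168, -0.05298955]), 'joint_velocities': array([-0.00118832, -0.00093241,  0.00103223, -0.00032838,  0.00020844,
       -0.0008182 , -0.00034699]), 'effort': array([ 1.12469195e-03, -8.64448857e+01,  6.79437742e-01, -4.34899628e+01,
        1.90654682e-02,  7.43462326e-03, -2.30444826e-06]), 'tcp_pos': array([ 0.28275371, -0.55699269,  0.23065152]), 'ee_rot': array([-3.14034960e+00,  8.11315039e-05,  4.69764205e-01]), 'force': array([-0.6709586 ,  1.23407318, -0.09002151]), 'ft_torque': array([ 0.01977692, -0.00146058, -0.01432286]), 'grip_force': 0.0, 'finger_gap': 1.001570441542158}
scene {'fx': 460.553, 'fy': 460.553, 'cx': 265.05, 'cy': 187.661, 'position': [-0.306, 0.59, 1.063], 'rotation': [0.819, 0.017, -2.142]}
stand_base 0.96 [0.492 0.64 ] [3.097 3.993 4.465]
lane_stop 0.66 [0.481 0.622] [3.031 3.927 4.399]
lift_table 0.69 [0.483 0.638] [3.143 4.038 4.511]
front_rail 0.89 [0.485 0.631] [3.106 4.002 4.474]
rail_mouth 0.91 [0.481 0.636] [3.102 3.997 4.47 ]
lever
[... 660 characters left out ...]
[0.489 0.615] [2.399 2.152 3.471]
lift_table 0.72 [0.528 0.717] [2.364 2.117 3.436]
front_rail 0.58 [0.505 0.618] [2.442 2.195 3.514]
rail_mouth 0.93 [0.505 0.616] [2.438 2.191 3.51 ]
lever_grip 0.53 [0.53  0.718] [2.359 2.112 3.431]
lever_hub 0.86 [0.484 0.715] [2.389 2.142 3.461]
case_centre 0.71 [0.433 0.618] [2.354 2.107 3.426]
case_home 0.77 [0.394 0.623] [2.383 2.136 3.455]
spacer_red 0.9 [0.548 0.658] [2.457 2.21  3.529]
spacer_yellow 0.9 [0.553 0.617] [2.446 2.199 3.518]
spacer_blue 0.85 [0.542 0.572] [2.442 2.195 3.514]
spacer_red_top 0.88 [0.55  0.664] [2.458 2.211 3.53 ]
spacer_yellow_top 0.66 [0.551 0.622] [2.448 2.201 3.52 ]
spacer_blue_top 0.56 [0.554 0.574] [2.438 2.191 3.51 ]
```

```bash
sed -i "s/return np.array(c\['position'\]),np.array(c\['rotation'\]),d/return np.array(c['position']),Rot.from_euler('xyz',c['rotation']).as_matrix(),d/; 2a from scipy.spatial.transform import Rotation as Rot" h.py
python3 - <<'E'
from h import *
for c in("scene","top"):
    im,D=read_camera(c)
    for n in ["stand_base","lane_stop","lift_table","front_rail","rail_mouth","lever_grip","lever_hub","case_centre","case_home","spacer_red_top","spacer_yellow_top","spacer_blue_top"]:
        for r in landmark_of(c,n)[:1]:
            q=dep(c,r['at'],D); print(c,n,round(r['confidence'],2),np.round(r['at']*np.array([576,768])),None if q is None else q.round(3), {z:atz(c,r['at'],z)[:2].round(3).tolist() for z in (.014,.027,.07)})
E
```

```text
scene stand_base 0.71 [281. 495.] [ 0.521 -0.173  0.025] {0.014: [0.529, -0.181], 0.027: [0.519, -0.172], 0.07: [0.485, -0.14]}
scene lane_stop 0.97 [275. 477.] [ 0.536 -0.135  0.053] {0.014: [0.568, -0.162], 0.027: [0.557, -0.153], 0.07: [0.522, -0.122]}
scene lift_table 0.66 [278. 489.] [ 0.536 -0.168  0.025] {0.014: [0.545, -0.177], 0.027: [0.534, -0.167], 0.07: [0.5, -0.136]}
scene front_rail 0.64 [280. 486.] [ 0.536 -0.161  0.024] {0.014: [0.544, -0.168], 0.027: [0.534, -0.159], 0.07: [0.499, -0.128]}
scene rail_mouth 0.8 [276. 489.] [ 0.535 -0.169  0.032] {0.014: [0.549, -0.182], 0.027: [0.539, -0.172], 0.07: [0.504, -0.14]}
scene lever_grip 0.67 [241. 556.] [ 0.488 -0.306  0.102] {0.014: [0.56, -0.388], 0.027: [0.55, -0.376], 0.07: [0.514, -0.336]}
scene lever_hub 0.63 [227. 527.] [ 0.588 -0.317  0.069] {0.014: [0.638, -0.367], 0.027: [0.626, -0.355], 0.07: [0.587, -0.316]}
scene case_centre 0.87 [239. 466.] [ 0.592 -0.143  0.11 ] {0.014: [0.683, -0.217], 0.027: [0.671, -0.207], 0.07: [0.63, -0.174]}
scene case_home 0.87 [228. 456.] [0.35  0.077 0.399] {0.014: [0.731, -0.221],
[... 1276 characters left out ...]
-0.333], 0.027: [0.569, -0.33], 0.07: [0.56, -0.318]}
top case_centre 0.93 [250. 470.] [ 0.6   -0.155  0.107] {0.014: [0.623, -0.169], 0.027: [0.62, -0.167], 0.07: [0.609, -0.161]}
top case_home 0.66 [228. 476.] [ 0.645 -0.169  0.102] {0.014: [0.67, -0.184], 0.027: [0.667, -0.182], 0.07: [0.654, -0.174]}
top spacer_red_top 0.77 [312. 508.] [ 0.491 -0.238  0.029] {0.014: [0.493, -0.241], 0.027: [0.491, -0.239], 0.07: [0.484, -0.23]}
top spacer_yellow_top 0.65 [311. 478.] [ 0.493 -0.178  0.026] {0.014: [0.495, -0.18], 0.027: [0.493, -0.178], 0.07: [0.486, -0.171]}
top spacer_blue_top 0.66 [313. 511.] [ 0.489 -0.245  0.027] {0.014: [0.491, -0.248], 0.027: [0.489, -0.245], 0.07: [0.483, -0.236]}
```

View pics/scene0.png

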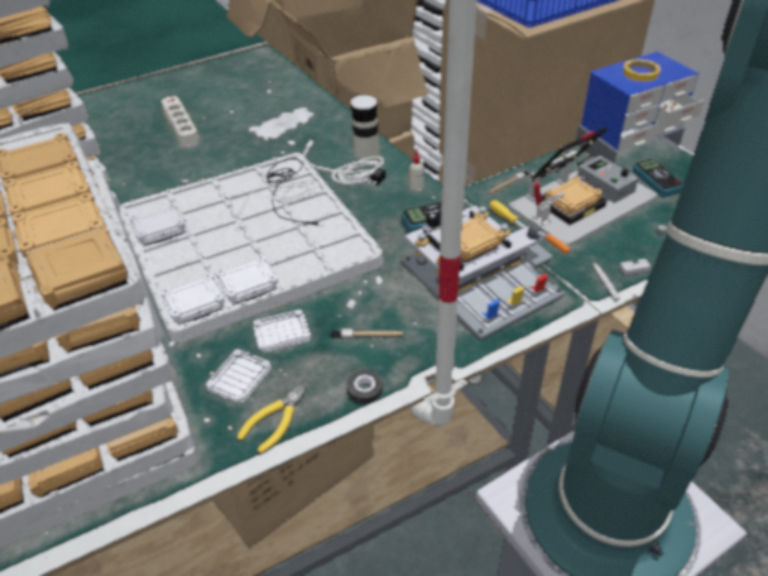

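View pics/top0.png

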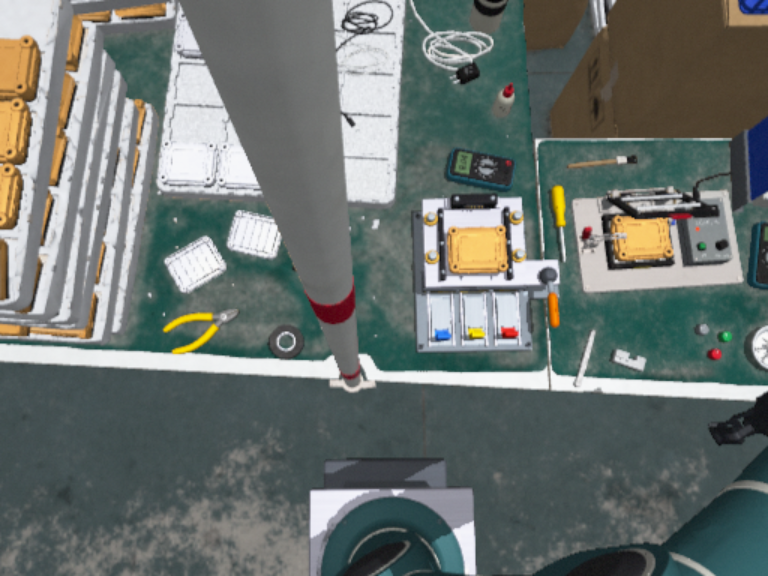

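```bash
cat >> h.py <<'E'
def cloud(cam,D):
    v,u=np.mgrid[0:384,0:512]; p,R,_=ray(cam,(0,0)); c=get_calibration(cam)
    d=np.stack([(u+.5-c['cx'])/c['fx'],-(v+.5-c['cy'])/c['fy'],-np.ones(u.shape)],-1)*D[...,None]
    return p+d@R.T
def tabs(cam,im,D,zmin=.05):
    P=cloud(cam,D); h=cv2.cvtColor(im,cv2.COLOR_RGB2HSV).astype(int); out={}
    reg=(D>0)&(P[...,0]>.36)&(P[...,0]<.57)&(abs(P[...,1]+.165)<.13)&(P[...,2]<.085)
    for n,m in dict(red=(h[...,0]<6)|(h[...,0]>172),yellow=(h[...,0]>21)&(h[...,0]<35),blue=(h[...,0]>100)&(h[...,0]<125)).items():
        m=m&reg&(h[...,1]>150)&(h[...,2]>90); q=P[m]
        t=q[q[:,2]>zmin]; out[n]=(len(q),len(t),np.median(t,0).round(4) if len(t) else None, t.min(0).round(3) if len(t) else 0,t.max(0).round(3) if len(t) else 0)
    return out
E
python3 - <<'E'
from h import *
for c in("top","scene"):
    im,D=read_camera(c); P=cloud(c,D)
    for k,v in tabs(c,im,D).items(): print(c,k,v)
    if c=="top":
        x=im[110:245,260:390]; cv2.imwrite('pics/crop1.png',cv2.resize(x[:,:,::-1],None,fx=4.4,fy=4.4,interpolation=cv2.INTER_CUBIC))
    x0=P[...,0];y0=P[...,1];z=P[...,2]
    m=(x0>.4)&(x0<.78)&(y0>-.36)&(y0<-.03)&(D>0)
    hh,e=np.histogram(z[m],bins=np.arange(-.01,.14,.004)); print(dict(zip(e.round(3).tolist(),hh.tolist())))
    for lo,hi,nm in((.062,.076,'table'),(.006,.018,'plate'),(.104,.118,'casetop')):
        q=np.float32(P[m&(z>lo)&(z<hi)][:,:2]); print(nm,len(q),cv2.minAreaRect(q*1000),np.percentile(q,[1,99],axis=0).round(3).tolist())
E
```

```text
top red (55, 34, array([ 0.4431, -0.2341,  0.0623]), array([ 0.438, -0.246,  0.05 ]), array([ 0.449, -0.224,  0.068]))
top yellow (58, 34, array([ 0.442 , -0.1705,  0.0612]), array([ 0.438, -0.182,  0.053]), array([ 0.447, -0.159,  0.069]))
top blue (57, 34, array([ 0.4391, -0.1037,  0.0606]), array([ 0.436, -0.118,  0.051]), array([ 0.445, -0.092,  0.067]))
{-0.01: 185, -0.006: 1239, -0.002: 1898, 0.002: 598, 0.006: 291, 0.01: 938, 0.014: 947, 0.018: 485, 0.022: 582, 0.026: 457, 0.03: 173, 0.034: 31, 0.038: 28, 0.042: 17, 0.046: 48, 0.05: 85, 0.054: 62, 0.058: 62, 0.062: 319, 0.066: 1112, 0.07: 670, 0.074: 175, 0.078: 198, 0.082: 211, 0.086: 162, 0.09: 121, 0.094: 160, 0.098: 231, 0.102: 411, 0.106: 576, 0.11: 246, 0.114: 21, 0.118: 0, 0.122: 0, 0.126: 0, 0.13: 0, 0.134: 0}
table 2193 ((578.6976318359375, -203.3767547607422), (280.0396423339844, 266.7850341796875), 0.48680728673934937) [[0.441, -0.33], [0.715, -0.071]]
plate 2176 ((591.921630859375, -196.26332092285156), (326.110595703125, 372.5797424316406), 88.77175903320312) [[0.416, -0.353], [0.77, -0.054]]
casetop 1069 ((572.22
[... 653 characters left out ...]
042: 63, 0.046: 76, 0.05: 93, 0.054: 83, 0.058: 71, 0.062: 136, 0.066: 390, 0.07: 332, 0.074: 91, 0.078: 104, 0.082: 91, 0.086: 104, 0.09: 96, 0.094: 80, 0.098: 90, 0.102: 142, 0.106: 237, 0.11: 123, 0.114: 9, 0.118: 0, 0.122: 0, 0.126: 0, 0.13: 0, 0.134: 0}
table 900 ((577.5325927734375, -195.29226684570312), (285.43841552734375, 258.19122314453125), 1.52428138256073) [[0.437, -0.31], [0.714, -0.068]]
plate 1451 ((591.6155395507812, -195.1951141357422), (328.2339782714844, 374.1339416503906), 89.49811553955078) [[0.414, -0.355], [0.739, -0.052]]
casetop 443 ((567.6849365234375, -188.9214630126953), (311.3274230957031, 136.6080780029297), 32.05451965332031) [[0.554, -0.224], [0.707, -0.117]]
```

View pics/crop1.png

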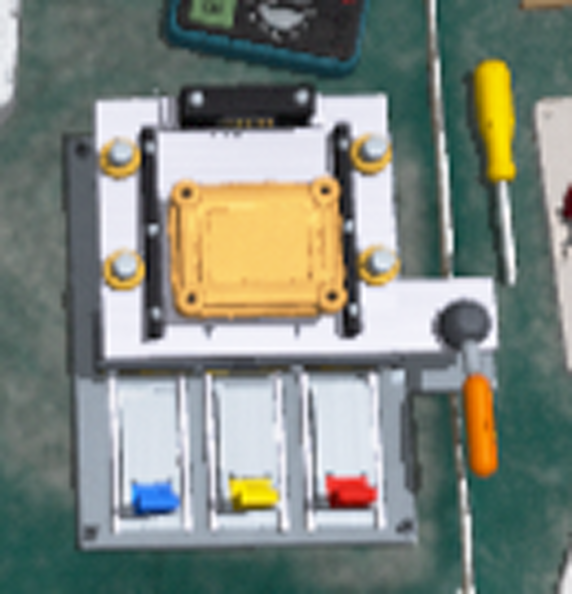

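Run:
```python
from h import *
def px(x,y,z): return atz("top",((110+y/4.4)/384,(260+x/4.4)/512),z)[:2]
S=[];W=[]
for (x,y,z,sx,sy) in [(119,155,.094,.14,.085),(371,150,.094,.14,-.085),(124,268,.094,.062,.085),(379,263,.094,.062,-.085),(80,548,.014,-.118,.116),(415,543,.014,-.118,-.116),(85,530,.014,-.108,.108)][:6]:
    S.append((sx,sy));W.append(px(x,y,z))
S=np.array(S);W=np.array(W);a=S-S.mean(0);b=W-W.mean(0)
th=np.arctan2((a[:,0]*b[:,1]-a[:,1]*b[:,0]).sum(),(a*b).sum());R=np.array([[np.cos(th),-np.sin(th)],[np.sin(th),np.cos(th)]])
t=W.mean(0)-R@S.mean(0);print('yaw',np.degrees(th),'t',t.round(4));print(((W-t)@R-S).round(4))
for n,p in dict(red=(.4431,-.2341),yel=(.442,-.1705),blue=(.4391,-.1037),casetop=px(258,250,.109),grip=px(482,425,.098),hub=px(463,325,.1),blk=px(247,122,.1)).items(): print(n,np.round(p,4),((np.array(p)-t)@R).round(4))
```

```text
yaw 0.6305567135329199 t [ 0.5307 -0.1684]
[[-0.0012 -0.0005]
 [-0.0014  0.0013]
 [-0.0007 -0.0008]
 [-0.001   0.0008]
 [ 0.0029 -0.002 ]
 [ 0.0014  0.0012]]
red [ 0.4431 -0.2341] [-0.0883 -0.0648]
yel [ 0.442  -0.1705] [-0.0887 -0.0012]
blue [ 0.4391 -0.1037] [-0.0909  0.0657]
casetop [ 0.5985 -0.1699] [ 0.0678 -0.0023]
grip [ 0.4831 -0.312 ] [-0.0492 -0.1431]
hub [ 0.549  -0.3031] [ 0.0168 -0.1349]
blk [ 0.6887 -0.1676] [ 0.158 -0.001]
```

```bash
cat >> h.py <<'E'
T=np.array([.5307,-.1684]);TH=np.radians(.63);R2=np.array([[np.cos(TH),-np.sin(TH)],[np.sin(TH),np.cos(TH)]])
def go(x,y,z,yaw=90.63,stand=True):
    o=get_obs(); R=Rot.from_euler('xyz',o['ee_rot']); p=np.array([*(T+R2@[x,y] if stand else (x,y)),z])
    G=Rot.from_euler('xyz',[180,0,yaw],degrees=True)
    print('t',o['time_s'],'target',p.round(4),'turn',np.degrees((R.inv()*G).as_rotvec()).round(2),'shift',R.inv().apply(p-o['tcp_pos']).round(4))
E
python3 -c "
from h import *
go(-.088,-.066,.13)"
```

```text
t 3.0 target [ 0.4434 -0.2354  0.13  ] turn [ -0.    -0.   -63.71] shift [ 0.2888 -0.2144  0.1013]
```

Request:
step_arm --pt "0 0 -8 0.036 -0.027 0 120" --pt "0 0 -16 0.072 -0.054 0 120" --pt "0 0 -24 0.108 -0.081 0 120" --pt "0 0 -32 0.144 -0.108 0 120" --pt "0 0 -40 0.18 -0.135 0 120" --pt "0 0 -48 0.217 -0.161 0.02 120" --pt "0 0 -56 0.253 -0.188 0.04 120" --pt "0 0 -63.7 0.289 -0.214 0.06 120" --pt "0 0 -63.7 0.289 -0.214 0.1 120" --pt "0 0 -63.7 0.289 -0.214 0.1 120" --pt "0 0 -63.7 0.289 -0.214 0.1 120" --newtons 20

```text
time_s: 4.1
tcp_pos: [0.4434, -0.2362, 0.1318]
ee_rot: [-3.141, -0.0, 1.58]
force: [0.1, 0.0, 0.7]
finger_gap: 0.537
grip_force: 0.0
```

```bash
python3 -c "
from h import *
o=get_obs();print(o['tcp_pos'],o['ee_rot'],o['finger_gap'],o['force'])
im,D=read_camera('top');x=im[110:245,250:400];cv2.imwrite('pics/c2.png',cv2.resize(x[:,:,::-1],None,fx=4.4,fy=4.4))
go(-.088,-.066,.04)"
```

```text
[ 0.44343558 -0.23623013  0.13179385] [-3.14054251e+00 -4.10078366e-04  1.58014198e+00] 0.5367071757420008 [0.1293513  0.00808188 0.68250423]
t 4.15 target [ 0.4434 -0.2354  0.04  ] turn [ 0.03  0.04 -0.12] shift [ 0.0014 -0.0005  0.0926]
```

View pics/c2.png

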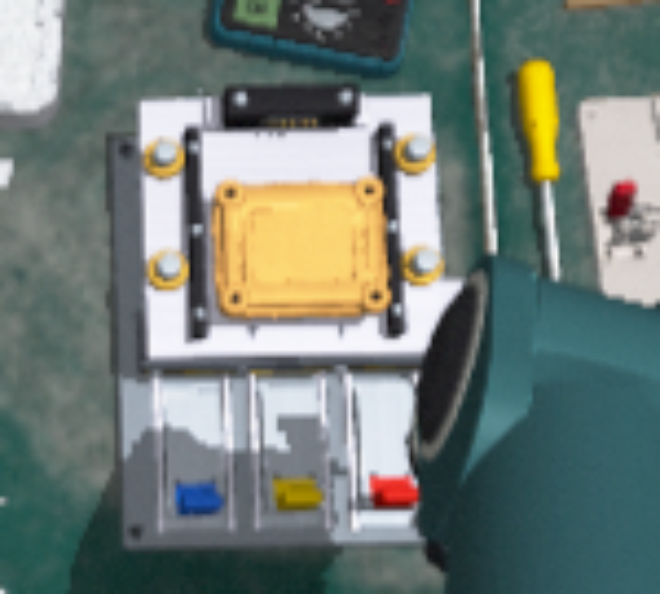

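Request:
step_arm --pt "0 0 0 0.001 0 0.03 130" --pt "0 0 0 0.001 0 0.06 130" --pt "0 0 0 0.001 0 0.08 130" --pt "0 0 0 0.001 0 0.092 130" --pt "0 0 0 0.001 0 0.092 150" --pt "0 0 0 0.001 0 0.092 180" --pt "0 0 0 0.001 0 0.092 200" --pt "0 0 0 0.001 0 0.092 205" --pt "0 0 0 0.001 0 0.092 205"

```text
time_s: 5.05
tcp_pos: [0.444, -0.2348, 0.0399]
ee_rot: [3.141, 0.0, 1.581]
force: [0.3, -0.1, 0.1]
finger_gap: 0.197
grip_force: 0.0
```

```bash
python3 -c "
from h import *
o=get_obs();print(o['tcp_pos'],o['finger_gap']*85,o['force'])
im,D=save('scene','s3.png',1)
x=im[130:230,270:400];cv2.imwrite('pics/c3.png',cv2.resize(x[:,:,::-1],None,fx=6,fy=6))
for c in('scene','top'):
  im,D=read_camera(c);print(c,tabs(c,im,D))"
```

```text
[ 0.44398492 -0.23480454  0.0398605 ] 16.78505636333397 [ 0.34753791 -0.13570351  0.12533605]
scene {'red': (20, 9, array([ 0.4458, -0.2264,  0.0596]), array([ 0.441, -0.235,  0.051]), array([ 0.452, -0.223,  0.065])), 'yellow': (44, 21, array([ 0.4394, -0.1658,  0.0589]), array([ 0.436, -0.179,  0.05 ]), array([ 0.445, -0.16 ,  0.065])), 'blue': (62, 28, array([ 0.4366, -0.0978,  0.0597]), array([ 0.432, -0.11 ,  0.051]), array([ 0.441, -0.09 ,  0.067]))}
top {'red': (2, 0, None, 0, 0), 'yellow': (61, 33, array([ 0.443 , -0.1703,  0.0614]), array([ 0.439, -0.182,  0.051]), array([ 0.447, -0.159,  0.068])), 'blue': (63, 35, array([ 0.4395, -0.1042,  0.0619]), array([ 0.436, -0.118,  0.051]), array([ 0.445, -0.092,  0.069]))}
```

View pics/c3.png

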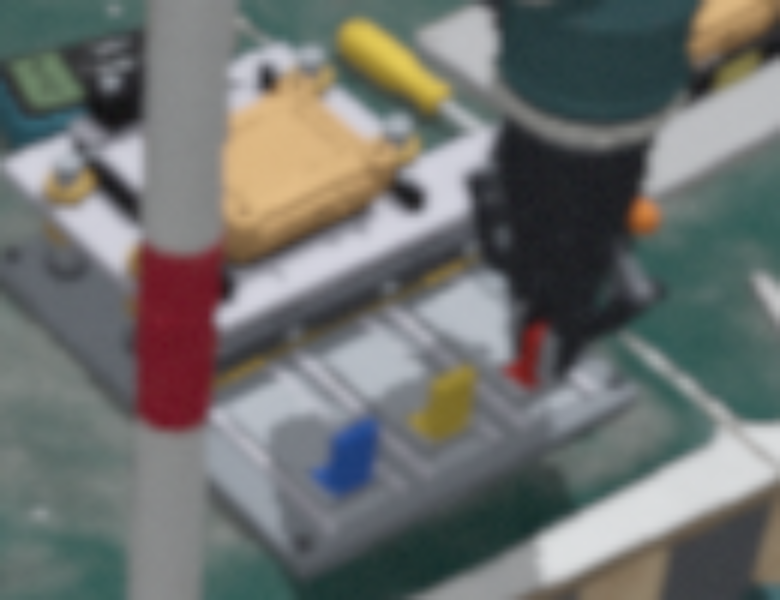

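Request:
step_arm --pt "0 0 0 0 0.004 0 205" --pt "0 0 0 0 0.007 0 205" --pt "0 0 0 0 0.01 0 205" --pt "0 0 0 0 0.013 0 205" --pt "0 0 0 0 0.015 0 205"

```text
time_s: 5.7
tcp_pos: [0.4583, -0.2344, 0.0391]
ee_rot: [-3.14, -0.0, 1.581]
force: [-14.5, -1.1, 11.5]
finger_gap: 0.197
grip_force: 7.5
```

Request:
step_arm --pt "0 0 0 0 0.003 0 205" --pt "0 0 0 0 0.006 0 205" --pt "0 0 0 0 0.008 0 205" --pt "0 0 0 0 0.008 0 205"

```text
time_s: 6.1
tcp_pos: [0.462, -0.2345, 0.0385]
ee_rot: [-3.132, -0.001, 1.58]
force: [-33.5, 1.9, 27.0]
finger_gap: 0.192
grip_force: 16.7
```

Request:
step_arm --pt "0 0 0 0 -0.004 0 205" --pt "0 0 0 0 -0.008 0 205" --pt "0 0 0 0 -0.008 0 205"

```text
time_s: 6.4
tcp_pos: [0.4588, -0.2345, 0.0393]
ee_rot: [3.141, 0.0, 1.582]
force: [0.8, 0.8, 0.3]
finger_gap: 0.196
grip_force: 0.0
```

```bash
python3 -c "
from h import *
o=get_obs();print(o['tcp_pos'],o['finger_gap']*85,o['force'])
for c in('scene','top'):
  im,D=read_camera(c);print(c,tabs(c,im,D))
  if c=='scene': x=im[150:220,310:400];cv2.imwrite('pics/c4.png',cv2.resize(x[:,:,::-1],None,fx=8,fy=8,interpolation=cv2.INTER_CUBIC))"
```

```text
[ 0.45877605 -0.23445269  0.03932869] 16.65394308490663 [0.7846046  0.77957832 0.30112052]
scene {'red': (20, 8, array([ 0.4601, -0.2261,  0.058 ]), array([ 0.456, -0.231,  0.05 ]), array([ 0.468, -0.224,  0.065])), 'yellow': (45, 21, array([ 0.4396, -0.1687,  0.057 ]), array([ 0.437, -0.177,  0.05 ]), array([ 0.444, -0.16 ,  0.065])), 'blue': (59, 24, array([ 0.4357, -0.0999,  0.0614]), array([ 0.433, -0.11 ,  0.051]), array([ 0.442, -0.09 ,  0.068]))}
top {'red': (4, 0, None, 0, 0), 'yellow': (58, 33, array([ 0.4429, -0.1704,  0.0614]), array([ 0.438, -0.183,  0.051]), array([ 0.447, -0.159,  0.067])), 'blue': (63, 33, array([ 0.4411, -0.1041,  0.0623]), array([ 0.436, -0.118,  0.054]), array([ 0.444, -0.092,  0.066]))}
```

View pics/c4.png

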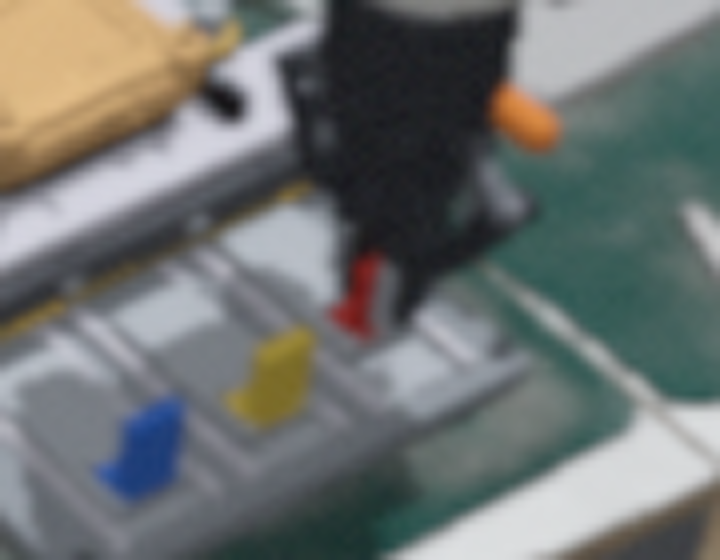

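Request:
step_arm --pt "0 0 0 0 -0.005 0 205" --pt "0 0 0 0 -0.01 0 205" --pt "0 0 0 0 -0.015 0 205" --pt "0 0 0 0 -0.02 0 205" --pt "0 0 0 0 -0.025 0 205" --pt "0 0 0 0 -0.025 0 205"

```text
time_s: 7.1
tcp_pos: [0.4328, -0.2348, 0.0392]
ee_rot: [-3.141, -0.0, 1.581]
force: [-0.6, -0.0, -0.6]
finger_gap: 0.195
grip_force: 0.0
```

```bash
python3 -c "
from h import *
o=get_obs();print(o['tcp_pos'],o['force'])
for c in('scene','top'):
  im,D=read_camera(c);print(c,tabs(c,im,D)['red'])
  P=cloud(c,D);S=(P[...,:2]-T)@R2;x,y,z=S[...,0],S[...,1],P[...,2]
  def f(n,x0,x1,y0,y1,a,b):
    m=(x>x0)&(x<x1)&(y>y0)&(y<y1)&(z>a)&(z<b)&(D>0);print(n,m.sum(),z[m].mean().round(4),np.median(z[m]).round(4))
  f('table',.004,.012,-.1,.1,.055,.08);f('table2',.02,.15,-.055,.055,.06,.076);f('tableL',.03,.12,.064,.078,.06,.075)
  f('plate',-.115,-.02,.026,.04,.0,.03);f('plateM',-.115,-.02,-.04,-.026,.0,.03);f('lane',-.03,-.004,-.02,.02,0,.03);f('yel',-.07,-.025,-.015,.015,.01,.04);f('blue',-.07,-.025,.051,.081,.01,.04);f('bench',.0,.15,.13,.18,-.02,.02)
  f('case',.04,.1,-.04,.04,.09,.13)
"
```

```text
[ 0.43282394 -0.23482618  0.0392251 ] [-0.62103444 -0.03916468 -0.61425768]
scene (26, 14, array([ 0.4343, -0.2261,  0.0616]), array([ 0.428, -0.24 ,  0.052]), array([ 0.443, -0.221,  0.067]))
table 172 0.0653 0.0661
table2 140 0.0701 0.0701
tableL 22 0.0699 0.0698
plate 61 0.0155 0.0156
plateM 55 0.0144 0.015
lane 61 0.0249 0.0253
yel 91 0.0261 0.0259
blue 89 0.0241 0.024
bench 475 -0.0001 -0.0001
case 233 0.1086 0.1086
top (1, 0, None, 0, 0)
table 162 0.0662 0.0672
table2 472 0.0691 0.0692
tableL 85 0.0695 0.0694
plate 133 0.0145 0.014
plateM 133 0.0145 0.0143
lane 106 0.0238 0.0248
yel 145 0.0257 0.0256
blue 147 0.0235 0.0236
bench 749 -0.0007 -0.0008
case 558 0.1079 0.108
```

Request:
step_arm --pt "0 0 0 0 0.003 -0.035 205" --pt "0 0 0 0 0.003 -0.05 205" --pt "0 0 0 0 -0.012 -0.05 230" --pt "0 0 0 0 -0.026 -0.05 255" --pt "0 0 0 0 -0.026 -0.03 255" --pt "0 0 0 0 -0.026 -0.005 255" --pt "0 0 0 0 -0.026 0.018 255" --pt "0 0 0 0 -0.026 0.018 255" --pt "0 0 0 0 -0.02 0.018 255" --pt "0 0 0 0 -0.015 0.018 255" --pt "0 0 0 0 -0.01 0.018 255" --pt "0 0 0 0 -0.005 0.018 255"

```text
time_s: 8.4
tcp_pos: [0.4269, -0.2348, 0.0209]
ee_rot: [-3.138, -0.001, 1.581]
force: [-15.7, 0.5, 14.7]
finger_gap: -0.001
grip_force: 10.3
```

Request:
step_arm --pt "0 0 0 0 0.004 0 255" --pt "0 0 0 0 0.007 0 255" --pt "0 0 0 0 0.009 0 255"

```text
time_s: 8.7
tcp_pos: [0.4302, -0.2349, 0.0204]
ee_rot: [-3.128, -0.002, 1.579]
force: [-53.1, 3.1, 54.3]
finger_gap: -0.002
grip_force: 36.3
```

Request:
step_arm --pt "0 0 0 0 -0.012 0 255" --pt "0 0 0 0 -0.015 -0.03 240" --pt "0 0 0 0 -0.013 -0.06 200" --pt "0 0 0 0 0.005 -0.06 190" --pt "0 0 0 0 0.016 -0.06 190" --pt "0 0 0 0 0.016 -0.045 190" --pt "0 0 0 0 0.016 -0.019 190" --pt "0 0 0 0 0.016 -0.019 200" --pt "0 0 0 0 0.01 -0.019 205" --pt "0 0 0 0 0.005 -0.019 205" --pt "0 0 0 0 0 -0.019 205" --pt "0 0 0 0 -0.005 -0.019 205"

```text
time_s: 9.9
tcp_pos: [0.432, -0.2347, 0.0402]
ee_rot: [-3.141, -0.0, 1.581]
force: [1.7, 0.6, -1.4]
finger_gap: 0.195
grip_force: 0.6
```

```bash
python3 -c "
from h import *
o=get_obs();print(o['tcp_pos'],o['force'],o['finger_gap']*85)
im,D=read_camera('scene');print(tabs('scene',im,D))"
```

```text
[ 0.43204273 -0.23471293  0.04015722] [ 1.70188703  0.63301941 -1.40753966] 16.536034817058596
{'red': (23, 13, array([ 0.4339, -0.2262,  0.063 ]), array([ 0.429, -0.237,  0.052]), array([ 0.44 , -0.223,  0.066])), 'yellow': (46, 21, array([ 0.4395, -0.1684,  0.0591]), array([ 0.434, -0.18 ,  0.051]), array([ 0.445, -0.158,  0.066])), 'blue': (60, 24, array([ 0.4374, -0.0999,  0.0587]), array([ 0.433, -0.11 ,  0.05 ]), array([ 0.44 , -0.09 ,  0.066]))}
```

Request:
step_arm --pt "0 0 0 0 0.004 -0.035 205" --pt "0 0 0 0.02 0 -0.045 230" --pt "0 0 0 0.045 -0.01 -0.045 255" --pt "0 0 0 0.066 -0.02 -0.045 255" --pt "0 0 0 0.066 -0.02 -0.02 255" --pt "0 0 0 0.066 -0.02 0.005 255" --pt "0 0 0 0.066 -0.02 0.019 255" --pt "0 0 0 0.066 -0.02 0.019 255" --pt "0 0 0 0.066 -0.014 0.019 255" --pt "0 0 0 0.066 -0.009 0.019 255" --pt "0 0 0 0.066 -0.004 0.019 255"

```text
time_s: 11.05
tcp_pos: [0.4286, -0.1689, 0.0217]
ee_rot: [3.141, 0.0, 1.581]
force: [-2.1, 1.1, 0.4]
finger_gap: -0.002
grip_force: 1.0
```

Request:
step_arm --pt "0 0 0 0 0.003 0 255" --pt "0 0 0 0 0.006 0 255" --pt "0 0 0 0 0.009 0 255"

```text
time_s: 11.35
tcp_pos: [0.4368, -0.1687, 0.0214]
ee_rot: [-3.141, 0.0, 1.581]
force: [-8.0, 0.2, 8.1]
finger_gap: -0.002
grip_force: 5.4
```

Request:
step_arm --pt "0 0 0 0 0.003 0 255" --pt "0 0 0 0 0.006 0 255" --pt "0 0 0 0 0.009 0 255"

```text
time_s: 11.65
tcp_pos: [0.4458, -0.1687, 0.0214]
ee_rot: [-3.141, 0.0, 1.581]
force: [-6.7, -0.1, 7.4]
finger_gap: -0.001
grip_force: 5.2
```

Yellow is going under the rail. On to the stop.

Request:
step_arm --pt "0 0 0 0 0.004 0 255" --pt "0 0 0 0 0.008 0 255" --pt "0 0 0 0 0.012 0 255" --pt "0 0 0 0 0.016 0 255" --pt "0 0 0 0 0.019 0 255"

```text
time_s: 12.15
tcp_pos: [0.4633, -0.1685, 0.0211]
ee_rot: [-3.138, -0.0, 1.581]
force: [-29.8, 0.7, 26.1]
finger_gap: -0.001
grip_force: 18.8
```

Request:
step_arm --pt "0 0 0 0 0.002 0 255" --pt "0 0 0 0 0.004 0 255" --pt "0 0 0 0 0.006 0 255" --pt "0 0 0 0 0.006 0 255"

```text
time_s: 12.55
tcp_pos: [0.4634, -0.1686, 0.0208]
ee_rot: [-3.127, -0.0, 1.58]
force: [-62.0, 4.4, 59.0]
finger_gap: 0.001
grip_force: 40.6
```

```bash
python3 -c "
from h import *
go(-.05,-.105,.08)
o=get_obs();R=Rot.from_euler('xyz',[180,0,90.63],degrees=True)
p0=np.array([-.05,-.105])
for a in range(0,101,5):
  t=np.radians(a);c,s=np.cos(t),np.sin(t)
  q=np.array([.02,-.14])+.07*np.array([-c,-s])-(.009+.011*c+.0145*s)*np.array([s,-c])
  d=q-p0; print(a,'tool x',round(d[1],4),'y',round(d[0],4))
for c in('scene','top'):
  im,D=read_camera(c);print(tabs(c,im,D)['yellow'])
  h=cv2.cvtColor(im,cv2.COLOR_RGB2HSV);P=cloud(c,D);S=(P[...,:2]-T)@R2
  m=(h[...,0]>5)&(h[...,0]<20)&(h[...,1]>180)&(S[...,1]<-.11)&(S[...,1]>-.18)&(S[...,0]>-.11)&(S[...,0]<.02)&(P[...,2]>.06)
  print(m.sum(),S[m].min(0),S[m].max(0),np.percentile(P[m][:,2],[5,50,95]))
"
```

```text
t 12.55 target [ 0.4819 -0.2739  0.08  ] turn [-0.85 -0.01 -0.12] shift [-0.1055  0.0166 -0.0595]
0 tool x -0.015 y 0.0
5 tool x -0.02 y -0.0016
10 tool x -0.0251 y -0.0028
15 tool x -0.0305 y -0.0037
20 tool x -0.0361 y -0.0041
25 tool x -0.0418 y -0.004
30 tool x -0.0477 y -0.0035
35 tool x -0.0536 y -0.0024
40 tool x -0.0595 y -0.0008
45 tool x -0.0654 y 0.0014
50 tool x -0.0712 y 0.0042
55 tool x -0.0767 y 0.0076
60 tool x -0.0821 y 0.0116
65 tool x -0.0871 y 0.0161
70 tool x -0.0918 y 0.0213
75 tool x -0.0959 y 0.0269
80 tool x -0.0996 y 0.033
85 tool x -0.1026 y 0.0396
90 tool x -0.105 y 0.0465
95 tool x -0.1067 y 0.0537
100 tool x -0.1076 y 0.0611
(13, 2, array([ 0.4834, -0.1586,  0.0594]), array([ 0.483, -0.159,  0.058]), array([ 0.484, -0.158,  0.061]))
22 [-0.0805632  -0.13996555] [-0.02286607 -0.13157377] [0.09364637 0.09796519 0.09993361]
(0, 0, None, 0, 0)
75 [-0.07799274 -0.15099822] [-0.02026372 -0.13854398] [0.09643386 0.10038755 0.10590047]
```

Request:
step_arm --pt "0 0 0 0 -0.012 0 255" --pt "0 0 0 0 -0.018 -0.03 255" --pt "0 0 0 0 -0.018 -0.07 255" --pt "0 0 0 -0.03 -0.01 -0.105 255" --pt "0 0 0 -0.07 0 -0.105 255" --pt "0 0 0 -0.1 0.012 -0.105 255" --pt "0 0 0 -0.105 0.012 -0.09 255" --pt "0 0 0 -0.105 0.012 -0.06 255" --pt "0 0 0 -0.105 0.012 -0.059 255"

```text
time_s: 13.55
tcp_pos: [0.4825, -0.2721, 0.0773]
ee_rot: [-3.138, -0.003, 1.582]
force: [-1.1, 0.8, -0.8]
finger_gap: -0.003
grip_force: 0.0
```

```bash
python3 -c "
from h import *
o=get_obs();print(o['tcp_pos'],o['force'])
go(-.05,-.105,.08)
im,D=read_camera('scene');print(tabs('scene',im,D)['yellow'])
im,D=read_camera('top');print(tabs('top',im,D)['yellow'])"
```

```text
[ 0.48251644 -0.27208383  0.0772964 ] [-1.13592794  0.76897761 -0.83370121]
t 13.55 target [ 0.4819 -0.2739  0.08  ] turn [-0.23 -0.16 -0.01] shift [-0.0018 -0.0007 -0.0027]
(40, 15, array([ 0.4852, -0.1639,  0.0602]), array([ 0.482, -0.17 ,  0.051]), array([ 0.489, -0.158,  0.065]))
(59, 33, array([ 0.489 , -0.1697,  0.0623]), array([ 0.484, -0.181,  0.051]), array([ 0.494, -0.159,  0.068]))
```

Request:
step_arm --pt "0 0 0 -0.01 0 0 255" --pt "0 0 0 -0.017 0 0 255" --pt "0 0 0 -0.022 -0.002 0 255" --pt "0 0 0 -0.027 -0.003 0 255" --pt "0 0 0 -0.032 -0.004 0 255" --pt "0 0 0 -0.038 -0.004 0 255" --pt "0 0 0 -0.044 -0.004 0 255" --pt "0 0 0 -0.05 -0.003 0 255" --pt "0 0 0 -0.056 -0.002 0 255" --pt "0 0 0 -0.062 0 0 255" --pt "0 0 0 -0.067 0.001 0 255" --pt "0 0 0 -0.073 0.004 0 255"

```text
time_s: 14.85
tcp_pos: [0.4888, -0.3465, 0.0802]
ee_rot: [-3.141, -0.0, 1.582]
force: [-1.1, 2.2, -0.5]
finger_gap: 0.001
grip_force: 1.3
```

Request:
step_arm --pt "0 0 0 -0.006 0.004 0 255" --pt "0 0 0 -0.011 0.008 0 255" --pt "0 0 0 -0.016 0.012 0 255" --pt "0 0 0 -0.021 0.017 0 255" --pt "0 0 0 -0.025 0.023 0 255" --pt "0 0 0 -0.029 0.029 0 255" --pt "0 0 0 -0.032 0.036 0 255" --pt "0 0 0 -0.034 0.043 0 255" --pt "0 0 0 -0.035 0.047 0 255"

```text
time_s: 15.75
tcp_pos: [0.5343, -0.3804, 0.0796]
ee_rot: [-3.136, -0.002, 1.581]
force: [-35.7, 14.0, 22.1]
finger_gap: 0.002
grip_force: 18.0
```

```bash
python3 -c "
from h import *
o=get_obs();print(o['tcp_pos'],o['force'],(o['tcp_pos'][:2]-T)@R2)
im,D=read_camera('top');x=im[130:245,300:400];cv2.imwrite('pics/c5.png',cv2.resize(x[:,:,::-1],None,fx=5,fy=5))
im,D=read_camera('scene');x=im[120:220,300:420];cv2.imwrite('pics/c6.png',cv2.resize(x[:,:,::-1],None,fx=6,fy=6))"
```

```text
[ 0.53430978 -0.38041068  0.07959822] [-35.65947675  13.96456923  22.06520468] [ 0.00127843 -0.21203756]
```

View pics/c6.png

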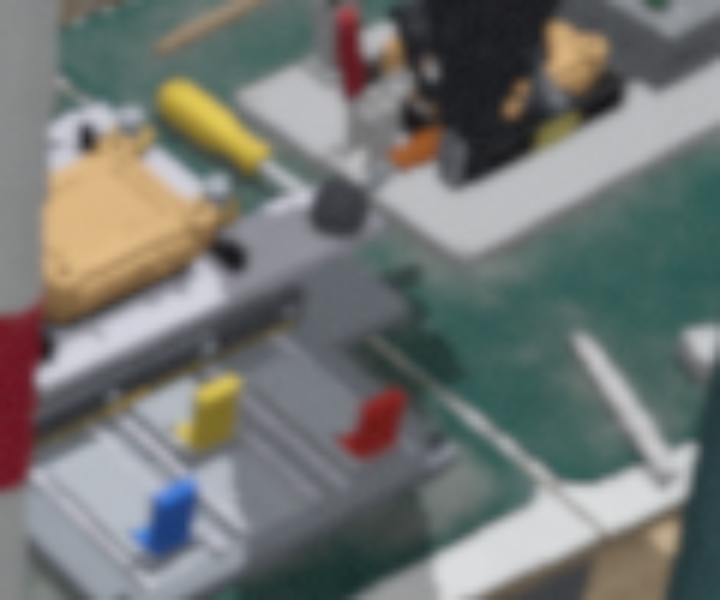

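Request:
step_arm --pt "0 0 0 0 -0.015 0 255" --pt "0 0 0 0 -0.03 0 255" --pt "0 0 0 0.02 -0.035 -0.03 255" --pt "0 0 0 0.06 -0.03 -0.05 255" --pt "0 0 0 0.105 -0.02 -0.05 255" --pt "0 0 0 0.15 -0.012 -0.05 255" --pt "0 0 0 0.19 -0.012 -0.05 255" --pt "0 0 0 0.213 -0.012 -0.05 255" --pt "0 0 0 0.213 -0.012 -0.03 255" --pt "0 0 0 0.213 -0.012 0 255" --pt "0 0 0 0.213 -0.012 0 255"

```text
time_s: 16.95
tcp_pos: [0.521, -0.1672, 0.0778]
ee_rot: [-3.138, -0.001, 1.582]
force: [-0.7, 0.2, 0.2]
finger_gap: 0.003
grip_force: 0.0
```

```bash
python3 -c "
from h import *
o=get_obs();print(o['tcp_pos'],o['force'],(o['tcp_pos'][:2]-T)@R2)
c='top'
for c in('top','scene'):
  im,D=read_camera(c);print(tabs(c,im,D))
  h=cv2.cvtColor(im,cv2.COLOR_RGB2HSV);P=cloud(c,D);S=(P[...,:2]-T)@R2
  m=(h[...,0]>5)&(h[...,0]<20)&(h[...,1]>180)&(S[...,1]<-.12)&(S[...,1]>-.25)&(S[...,0]>-.11)&(S[...,0]<.06)&(P[...,2]>.06)
  print(m.sum(),np.percentile(S[m],[3,50,97],axis=0).round(3).tolist(),np.median(P[m][:,2]))
  print([(r['at'],r['confidence'],dep(c,r['at'],D)) for r in landmark_of(c,'lever_grip')[:1]])
  m=(h[...,0]>8)&(h[...,0]<28)&(h[...,1]>90)&(abs(S[...,1])<.07)&(S[...,0]>-.0)&(S[...,0]<.16)&(P[...,2]>.09)
  print('case',m.sum(),np.percentile(S[m],[2,50,98],axis=0).round(4).tolist())
"
```

```text
[ 0.52096636 -0.16721772  0.07783725] [-0.73229283  0.22369123  0.22651282] [-0.00972005  0.00128924]
{'red': (0, 0, None, 0, 0), 'yellow': (33, 16, array([ 0.4884, -0.163 ,  0.0611]), array([ 0.484, -0.169,  0.055]), array([ 0.494, -0.159,  0.066])), 'blue': (59, 32, array([ 0.4402, -0.1036,  0.0611]), array([ 0.436, -0.115,  0.05 ]), array([ 0.444, -0.092,  0.067]))}
106 [[0.014, -0.237], [0.019, -0.208], [0.025, -0.182]] 0.10002863005841
[([0.4706, 0.759], 0.62, array([ 0.55743303, -0.37076616,  0.10040961]))]
case 311 [[0.0224, 0.0212], [0.0726, 0.0402], [0.1117, 0.0616]]
{'red': (43, 23, array([ 0.4287, -0.2347,  0.0592]), array([ 0.425, -0.245,  0.05 ]), array([ 0.435, -0.223,  0.067])), 'yellow': (37, 15, array([ 0.484 , -0.166 ,  0.0588]), array([ 0.482, -0.171,  0.052]), array([ 0.488, -0.159,  0.066])), 'blue': (60, 24, array([ 0.437 , -0.0993,  0.0602]), array([ 0.434, -0.11 ,  0.052]), array([ 0.443, -0.091,  0.068]))}
19 [[0.012, -0.232], [0.015, -0.219], [0.018, -0.187]] 0.09869136406213519
[([0.3721, 0.7266], 0.71, array([ 0.55509396, -0.37470221,  0.10086383]))]
case 318 [[0.0194, -0.0257], [0.0467, 0.0122], [0.1024, 0.0515]]
```

Request:
step_arm --pt "0 0 0 -0.001 0.01 -0.002 255" --pt "0 0 0 -0.001 0.016 -0.002 255" --pt "0 0 0 -0.001 0.022 -0.002 255" --pt "0 0 0 -0.001 0.028 -0.002 255" --pt "0 0 0 -0.001 0.034 -0.002 255" --pt "0 0 0 -0.001 0.04 -0.002 255" --pt "0 0 0 -0.001 0.045 -0.002 255" --pt "0 0 0 -0.001 0.05 -0.002 255" --pt "0 0 0 -0.001 0.054 -0.002 255" --pt "0 0 0 -0.001 0.058 -0.002 255"

```text
time_s: 18.15
tcp_pos: [0.5803, -0.1681, 0.0822]
ee_rot: [-3.141, -0.0, 1.582]
force: [-1.6, -0.3, 0.5]
finger_gap: 0.0
grip_force: 0.8
```

Request:
step_arm --pt "0 0 0 0 0.002 0 255" --pt "0 0 0 0 0.004 0 255"

```text
time_s: 18.35
tcp_pos: [0.5841, -0.1681, 0.0822]
ee_rot: [-3.141, -0.0, 1.582]
force: [-1.6, 0.4, -0.0]
finger_gap: 0.002
grip_force: 0.7
```

Request:
step_arm --pt "0 0 0 0 0.002 0 255" --pt "0 0 0 0 0.003 0 255"

```text
time_s: 18.55
tcp_pos: [0.5871, -0.1681, 0.0822]
ee_rot: [-3.142, -0.0, 1.582]
force: [-0.1, 0.4, 0.1]
finger_gap: 0.003
grip_force: 0.5
```

Request:
step_arm --pt "0 0 0 0 0.001 0 255" --pt "0 0 0 0 0.002 0 255"

```text
time_s: 18.75
tcp_pos: [0.5891, -0.1681, 0.0823]
ee_rot: [-3.142, -0.0, 1.582]
force: [-0.4, 0.2, 0.1]
finger_gap: -0.002
grip_force: 0.4
```

```bash
python3 -c "
from h import *
for c in('top','scene'):
  im,D=read_camera(c);h=cv2.cvtColor(im,cv2.COLOR_RGB2HSV);P=cloud(c,D);S=(P[...,:2]-T)@R2
  m=(h[...,0]>8)&(h[...,0]<28)&(h[...,1]>90)&(abs(S[...,1])<.07)&(S[...,0]>-.0)&(S[...,0]<.18)&(P[...,2]>.09)
  print('case',m.sum(),np.percentile(S[m],[2,50,98],axis=0).round(4).tolist())
  x=im[105:205,280:380] if c=='top' else im[110:200,290:400];cv2.imwrite('pics/d_%s.png'%c,cv2.resize(x[:,:,::-1],None,fx=6,fy=6))
"
```

```text
case 333 [[0.0716, 0.0202], [0.1118, 0.0382], [0.1587, 0.0528]]
case 137 [[0.0195, -0.0094], [0.1204, 0.0251], [0.1719, 0.055]]
```

View pics/d_top.png

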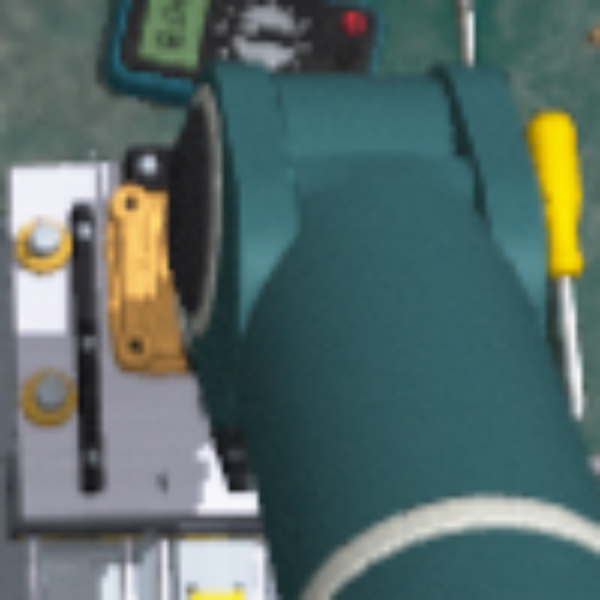

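Request:
step_arm --pt "0 0 0 0 0.001 0 255" --pt "0 0 0 0 0.002 0 255"

```text
time_s: 19.05
tcp_pos: [0.5904, -0.168, 0.0822]
ee_rot: [-3.14, -0.0, 1.581]
force: [-11.3, 1.1, 8.6]
finger_gap: -0.001
grip_force: 5.9
```

Request:
step_arm --pt "0 0 0 0 0.001 0 255" --pt "0 0 0 0 0.002 0 255"

```text
time_s: 19.25
tcp_pos: [0.5907, -0.168, 0.0821]
ee_rot: [-3.136, -0.0, 1.581]
force: [-26.4, 2.7, 22.7]
finger_gap: -0.002
grip_force: 14.1
```

Request:
step_arm --pt "0 0 0 0 -0.004 0 255" --pt "0 0 0 0 -0.02 0 255" --pt "0 0 0 0 -0.05 0 255" --pt "0 0 0 0 -0.06 -0.04 255" --pt "0 0 0 -0.04 -0.08 -0.08 255" --pt "0 0 0 -0.09 -0.1 -0.1 255" --pt "0 0 0 -0.13 -0.12 -0.12 255" --pt "0 0 0 -0.18 -0.13 -0.14 255" --pt "0 0 0 -0.23 -0.14 -0.14 255" --pt "0 0 0 -0.28 -0.14 -0.14 255" --pt "0 0 0 -0.28 -0.14 -0.14 255"

```text
time_s: 20.35
tcp_pos: [0.454, -0.4546, 0.2225]
ee_rot: [-3.142, 0.002, 1.577]
force: [-0.0, 0.7, -0.7]
finger_gap: 0.001
grip_force: 0.0
```

```bash
python3 -c "
from h import *
o=get_obs();print(o['tcp_pos'],o['force'])
for c in('top','scene'):
  im,D=read_camera(c);print({k:v[2] for k,v in tabs(c,im,D).items()});h=cv2.cvtColor(im,cv2.COLOR_RGB2HSV);P=cloud(c,D);S=(P[...,:2]-T)@R2
  m=(h[...,0]>8)&(h[...,0]<28)&(h[...,1]>90)&(abs(S[...,1])<.07)&(S[...,0]>-.0)&(S[...,0]<.18)&(P[...,2]>.09)
  print('case',m.sum(),np.percentile(S[m],[2,50,98],axis=0).round(4).tolist())
  x=im[105:245,255:390] if c=='top' else im[110:230,260:400];cv2.imwrite('pics/e_%s.png'%c,cv2.resize(x[:,:,::-1],None,fx=4.2,fy=4.2))
"
```

```text
[ 0.45403817 -0.45464202  0.22245331] [-0.01401335  0.7110225  -0.7249557 ]
{'red': array([ 0.4314, -0.2361,  0.0626]), 'yellow': array([ 0.4881, -0.1694,  0.063 ]), 'blue': array([ 0.4389, -0.1036,  0.0624])}
case 1170 [[0.0733, -0.0565], [0.1147, -0.0019], [0.1608, 0.0516]]
{'red': array([ 0.4294, -0.2327,  0.0608]), 'yellow': array([ 0.4841, -0.1652,  0.0601]), 'blue': array([ 0.4363, -0.1001,  0.0598])}
case 349 [[0.0709, -0.0491], [0.0991, -0.0153], [0.1658, 0.0538]]
```

View pics/e_top.png

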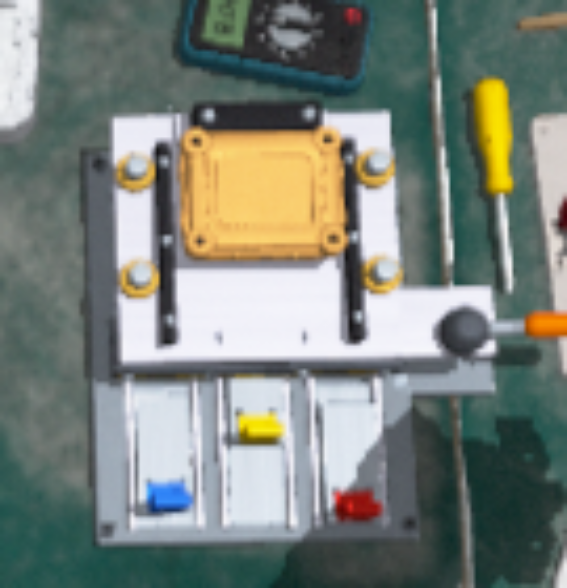

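```bash
python3 -c "
from h import *
print(hand_in())"
```

```text
the job is handed in; nothing more can be done
None
```

The job is handed in at about 20 s of the 64 s: red (14 mm) stopped at the rail and was drawn back clear, yellow (12 mm) is fully home against its stop, the lever is all the way over to the right, and the gold case is up against the contact block; blue was left untried because it is thinner than yellow.

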